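# Free the plunge lock and hold the router at its set depth

### The job

The plunge router on the mortising jig is unplugged and locked fully up. Swing its red-knobbed plunge-lock lever from the red notch over into the green notch, then press the router down against its springs until the black pointer is level with the orange marker on the depth scale, without plunging past it. Finish while still holding it pressed at that depth, so that I can set the depth rod; leave the other things on the bench where they lie.

Things in the scene. Friction and masses are not known exactly. Their poses are not given: they have to be found in the camera images.
- router_jig: plywood jig board, screwed down, 185 x 226 mm on two pine rails, top 48 mm above the bench, with the router's round base (150 mm across) on it. Origin on the bench under the router's centre; z up, -x is the router's front, where the lever is; looking from the front along +x, +y is on the left
- router_head: green and black router motor; slides straight down two columns, up to 32 mm, against springs (about 7 N to start, 15 N at the bottom) and springs back up when let go. Locked while the lever is on red. Origin = the jig's origin when fully up, sinks with the head. Side handles: black mushrooms 42 mm wide at y = +-98 mm, tops at z = 192 mm
- head_top (a point): centre of the flat round black top of the motor (about 58 mm across the flat, 77 mm barrel below), 246 mm above the bench when fully up; press here
- lock_lever (a joint): plunge-lock lever, swings level about an upright pivot 80 mm in front of the router's centre: 0 = red notch (locked; lever points to the front and 0.45 rad toward the jig's +y), 0.9 = green notch (free; 0.45 rad toward -y). Grows counter-clockwise from above. A spring plunger keeps it in either notch (about 5 N at the knob to leave) and snaps it home past the middle
- lever_knob (a point): top centre of the lever's upright round red knob: 17 mm across at most, 37 mm tall above the lever's flat arm, top 176 mm above the bench with the head up
- lever_pivot (a point): point on the lever's upright pivot axis, at the height of the knob's top, 75 mm from the knob
- pointer (a point): tip of the black pointer on the router head, 136 mm above the bench when fully up; it sinks with the head along the white depth scale at the router's front left
- marker (a point): middle of the orange marker line (3 mm thick) across the white depth scale, fixed 14 to 26 mm below the pointer's starting height; its place differs each time. Axes as the jig's, z up
- combi_square: steel combination square, 300 mm long, lying loose in front of the jig
- pencil: green pencil, 160 mm, lying loose along the jig's front edge
- sanding_block: black rubber sanding block 64 x 108 x 37 mm, loose on the right of the jig
- offcut_f: small brown mitred wood offcut 40 x 60 x 19 mm, loose near the saw
- mitre_saw: grey mitre saw bolted to the bench on the jig's left, 430 x 410 mm and about 300 mm tall, origin on the bench under its middle; not part of the job, so pass clear of it or over it

How it is judged (in metres and radians):
On the way:
1. the lock lever is in the green notch while the router is still up (value of joint lock_lever above 0.78 rad and z of head_top in the frame of router_jig above 0.241 m), for 0.1 s.
At the end, for the whole second after the job is handed in: the lever is in the green notch and the robot is still pressing the router down (more than 4 N), at rest, with the pointer within 3 mm of the height of the orange marker (value of joint lock_lever above 0.78 rad and z of pointer in the frame of marker between -0.003 and 0.003 m and contact force between any of the fingers, the arm and router_head above 4 N and linear speed of router_head below 0.01 m/s); the arm keeps its last pose, push and grip.
It fails at once if the router is plunged more than 6 mm past the marker (z of pointer in the frame of marker below -0.006 m).
It fails at once if a bystander is shifted more than 30 mm (distance of any of combi_square, pencil, sanding_block, offcut_f from where it was at the start of the episode above 0.03 m).
It also fails if it takes over 53 s, if anything falls off the work surface, if the arm or the gripper's body presses on something with over 40 N, if the wrist force passes 120 N, or if a joint passes its speed limit or range.

### The arm

A 7-joint arm with a two-finger parallel gripper is mounted at the origin on a cart in front of the work surface, level with it; the furniture and walls round the work are solid. World frame = base frame: x ahead of the robot, y to its left, z up, the work surface at z = 0. Lengths are in m, angles in degrees, forces in N, time in s.
With the tool pointing down it reaches from about 0.425 to 0.875 m from the base axis. Payload 4.7 kg.
Tool frame: the origin (TCP) lies between the finger pads; the fingertips stand env.tip_reach ahead of it and the grasp point (between the pads) lies 2 mm behind it (env.tip_reach is the distance from the TCP to the fingertips, in m); z points along the fingers, y is the line along which they close (so a half turn about z gives the same grasp; the last joint's range is limited). The gripper opens to 87 mm and grips with 3 to 60 N. Pads are 19 mm wide; open, the fingers measure 117 mm over their backs; the gripper's body (75 mm by 190 mm) begins 51 mm behind the grasp point.
Start: joints at [-67.718, 18.392, -4.016, 83.108, 1.295, 78.541, -3.26], TCP at [0.238, 0.605, 0.24] pointing down, gripper open.
Joint ranges: [-163.93, 163.93], [-17.29, 119.83], [-79.2, 71.16], [3.27, 140.29], [-89.18, 269.18], [5.43, 117.66], [-154.24, 154.24]. Speed limits (degrees/s): [147.25, 147.25, 180, 180, 180, 180, 180].

### API

Orientations are given as [roll, pitch, yaw] about the fixed x, y, z axes, in that order (R = Rz(yaw) Ry(pitch) Rx(roll)).
In Python, from cell import env, optics, job gives the robot as it stands (env), with the cameras (optics) and the job (job).
- The arm moves only by the shell command python3 steer.py 'ROWS' [FORCE]. ROWS is rows parted by semicolons, their numbers by spaces, 1 to 8 of them, each of 5 numbers: dx, dy, dz in m, then a turn about the tool's z in degrees, then the finger opening in m; each row is the pose to reach, as a shift and turn from the pose commanded when the command began, along the tool's axes at that moment; what a row does not reach only later rows make up. A row lasts 1/12 s, in which the tool goes at most 0.0417 m and 7.16 degrees, less where a joint would pass 70% of its speed; a pose out of reach is approached as far as the arm can. The fingers move at their own pace and stop on an object; FORCE is the grip in N (left out, the last holds). Time passes only in rows, so rows that do not move let the fingers close. It prints the time, the measured TCP pose, the force, the opening and the grip force at its end.
- env.get_obs(): the state, without advancing time (a new reading comes with each control period).
- optics.read_camera(name): name is "scene" or "top" or "wrist"; returns a dict with "color" (420x560x3 uint8, blue, green, red), "fx", "fy", "cx", "cy" (pixels), "world_from_camera" (4x4, takes a point from camera to world coordinates). Camera axes: x right, y down, z forward; pixel columns grow to the right and rows downward; lengths in m; the calibration is good to about 2 mm. A picture is of the moment at which its call begins. There is no depth.
- job.sign_off(): hands the job in; it is judged then, once.
The state is a dict: "time_s": time; "qpos": joint angles; "joint_velocities": joint speeds; "effort": joint torques, N m; "tool_pos": TCP position; "tool_rot": TCP orientation; "force": force on the tool from outside, world axes, zero at the start; "wrist_torque": the same for the moment, N m; "grip_width": finger opening in m; "grasp_force": force on a finger pad.
Only numpy, scipy, OpenCV 4.12 (cv2) and the standard library are available. Lean on these libraries where they do the work, as an engineer would, in place of code of your own. Each camera call takes 0.05 s, during which the arm holds its last target. There are 200 camera calls.

## Working session

There is one attempt and no reset: what is moved stays moved. The work goes in short steps, Python scripts to look and compute and a shell command to move; the robot and the scene stay as the last step left them, time stands still between calls to the robot, and variables do not carry over. Pictures are saved under pics/ and viewed, at most 10 in all, crops included, and the job is handed in when it is done.

```bash
ls; mkdir -p pics
python3 - <<'E'
from cell import env, optics, job
import cv2,numpy as np
np.set_printoptions(precision=4,suppress=True)
for n in ["scene","top"]:
    c=optics.read_camera(n); cv2.imwrite(f"pics/{n}0.png",c["color"]); print(n,c["fx"],c["cx"],c["cy"]);print(c["world_from_camera"])
o=env.get_obs(); print({k:o[k] for k in("time_s","tool_pos","tool_rot","force","grip_width")},env.tip_reach)
E
```

```text
cell.py
pics
steer.py
scene 544.5867323967238 279.23632795533865 215.9373523680093
[[ 0.5572 -0.5281  0.6407 -0.3828]
 [-0.8302 -0.3695  0.4175 -0.7126]
 [ 0.0162 -0.7646 -0.6443  0.9789]
 [ 0.      0.      0.      1.    ]]
top 391.6668643579048 274.4715822303864 207.90111610650862
[[ 0.2518 -0.9455  0.2067  0.2284]
 [-0.9678 -0.2445  0.0606 -0.247 ]
 [-0.0067 -0.2153 -0.9765  1.2227]
 [ 0.      0.      0.      1.    ]]
{'time_s': 0.1, 'tool_pos': array([0.2378, 0.6044, 0.2386]), 'tool_rot': array([-179.903 ,    0.0043,  158.5289]), 'force': array([-0.0132,  0.112 , -0.1197]), 'grip_width': 0.08687653161340739} 0.017
```

View pics/scene0.png

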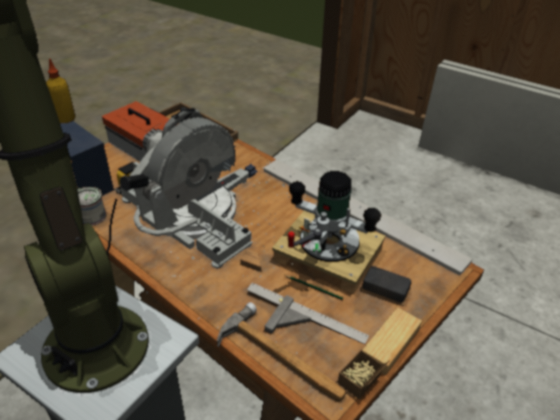

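View pics/top0.png

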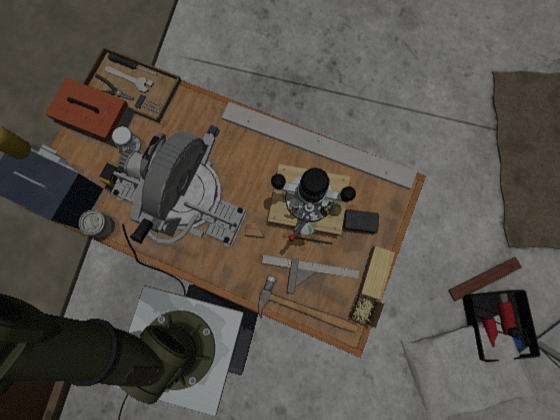

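Scene view: the router is at about (335,215), with its top at (335,182) and the red knob at (291,240). Top view: the motor top is at (314,183) and the knob at (292,238). I'll enlarge both.

Run:
```python
import cv2,numpy as np
a=cv2.imread("pics/scene0.png")[165:275,265:395]; b=cv2.imread("pics/top0.png")[155:265,245:375]
a=cv2.resize(a,None,fx=6,fy=5.4,interpolation=2)
cv2.imwrite("pics/a.png",cv2.resize(cv2.imread("pics/scene0.png")[165:265,265:395],None,fx=6,fy=6,interpolation=2))
cv2.imwrite("pics/b.png",cv2.resize(cv2.imread("pics/top0.png")[155:255,245:375],None,fx=6,fy=6,interpolation=2))
```

```text
(no output)
```

View pics/a.png

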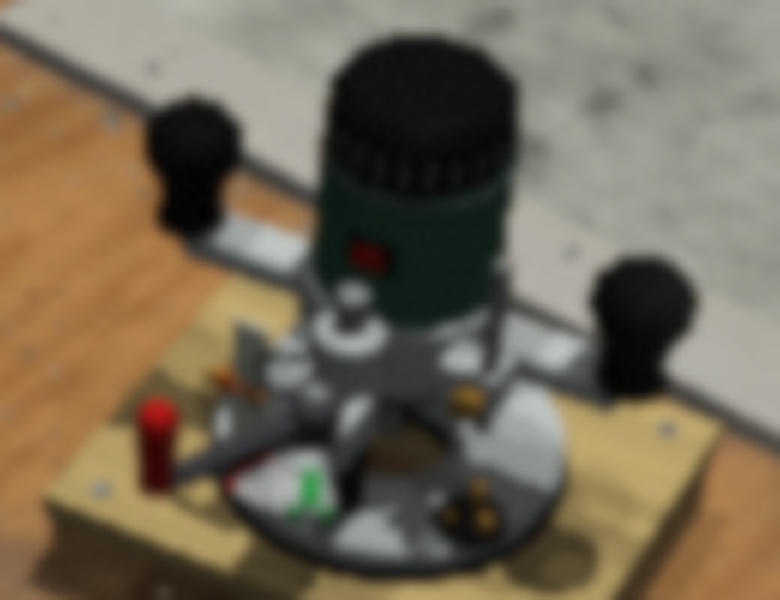

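View pics/b.png

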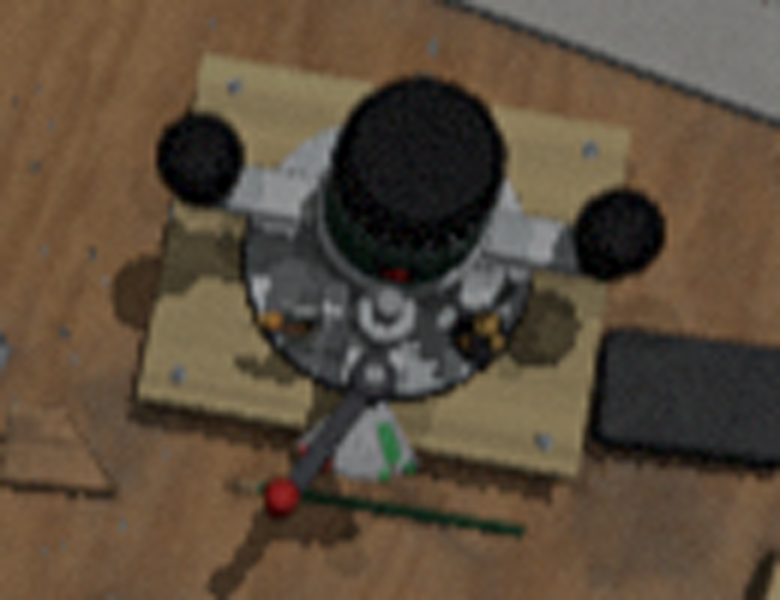

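Crop a shows the knob top at (158,408), head top near (422,88), handles at (195,140) and (642,300), and the orange marker near (235,380). Crop b shows the knob at (282,495), head top at (422,145), handles at (200,160) and (620,235), and the orange marker at (270,320).

```bash
cat > h.py <<'E'
import numpy as np,cv2
from cell import env, optics, job
np.set_printoptions(precision=4,suppress=True)
def ray(c,u,v):
    M=np.array(c["world_from_camera"]);d=M[:3,:3]@[(u-c["cx"])/c["fx"],(v-c["cy"])/c["fy"],1];return M[:3,3],d/np.linalg.norm(d)
def onz(c,u,v,z):
    o,d=ray(c,u,v);return o+d*(z-o[2])/d[2]
def tri(*rs):
    A=sum(np.eye(3)-np.outer(d,d) for o,d in rs);b=sum((np.eye(3)-np.outer(d,d))@o for o,d in rs);return np.linalg.solve(A,b)
def proj(c,p):
    M=np.linalg.inv(c["world_from_camera"]);q=M[:3,:3]@p+M[:3,3];return np.array([c["fx"]*q[0]/q[2]+c["cx"],c["fy"]*q[1]/q[2]+c["cy"]])
E
python3 - <<'E'
from h import *
s=optics.read_camera("scene");t=optics.read_camera("top")
S=lambda x,y:(265+x/6,165+y/6);T=lambda x,y:(245+x/6,155+y/6)
for n,a,b,z in [("knob",(158,405),(282,495),.176),("head",(422,88),(422,145),.246),("hL",(195,140),(200,160),.177),("hR",(642,300),(620,235),.177),("mark",(235,380),(270,320),.116)]:
    print(n,onz(s,*S(*a),z),onz(t,*T(*b),z),tri(ray(s,*S(*a)),ray(t,*T(*b))))
E
```

```text
knob [ 0.3838 -0.2459  0.176 ] [ 0.3828 -0.2483  0.176 ] [ 0.382  -0.2478  0.1783]
head [ 0.5255 -0.2709  0.246 ] [ 0.5355 -0.2698  0.246 ] [ 0.5364 -0.2681  0.2386]
hL [ 0.5267 -0.1713  0.177 ] [ 0.5245 -0.1738  0.177 ] [ 0.5234 -0.1737  0.1801]
hR [ 0.5397 -0.366   0.177 ] [ 0.538  -0.3692  0.177 ] [ 0.5365 -0.3681  0.1804]
mark [ 0.4713 -0.2282  0.116 ] [ 0.4726 -0.2222  0.116 ] [ 0.475  -0.2237  0.1109]
```

```bash
python3 steer.py '0 0 -0.2 0 0.087;0 0 -0.2 0 0.087;0 0 -0.2 0 0.087;0 0 -0.2 0 0.087;0 0 -0.2 0 0.087;0 0 -0.2 0 0.087'
python3 steer.py '-0.272 -0.113 0 0 0.05;-0.272 -0.113 0 0 0.05;-0.272 -0.113 0 0 0.05;-0.272 -0.113 0 0 0.05;-0.272 -0.113 0 0 0.05;-0.272 -0.113 0 0 0.05;-0.272 -0.113 0 0 0.05;-0.272 -0.113 0 0 0.05'
```

```text
time_s: 0.7
tool_pos: [0.2383, 0.6061, 0.4483]
tool_rot: [179.3, -0.0, 158.5]
force: [0.3, -0.4, 1.3]
grip_width: 0.087
grasp_force: 0.0
time_s: 1.37
tool_pos: [0.4572, 0.3915, 0.4396]
tool_rot: [-179.8, 0.3, 157.7]
force: [1.1, -1.8, -0.6]
grip_width: 0.051
grasp_force: 0.0
```

```bash
python3 steer.py '-0.156 -0.261 0 0 0.05;-0.156 -0.261 0 0 0.05;-0.156 -0.261 0 0 0.05;-0.156 -0.261 0 0 0.05;-0.156 -0.261 0 0 0.05;-0.156 -0.261 0 0 0.05;-0.156 -0.261 0 0 0.05;-0.156 -0.261 0 0 0.05'
python3 steer.py '-0.045 -0.251 0 -25.4 0.04;-0.045 -0.251 0 -25.4 0.04;-0.045 -0.251 0 -25.4 0.04;-0.045 -0.251 0 -25.4 0.04;-0.045 -0.251 0 -25.4 0.04;-0.045 -0.251 0 -25.4 0.04;-0.045 -0.251 0 -25.4 0.04'
python3 - <<'E'
from h import *
c=optics.read_camera("wrist");cv2.imwrite("pics/w1.png",c["color"]);print(env.get_obs()["qpos"],env.get_obs()["tool_rot"]);print(c["world_from_camera"],c["fx"])
E
```

```text
time_s: 2.03
tool_pos: [0.5001, 0.092, 0.4402]
tool_rot: [-179.9, 0.1, 157.9]
force: [0.1, -0.0, 1.3]
grip_width: 0.0495
grasp_force: 0.0
time_s: 2.62
tool_pos: [0.4468, -0.1574, 0.4401]
tool_rot: [-179.9, 0.1, -176.7]
force: [0.1, -0.4, 0.7]
grip_width: 0.0399
grasp_force: 0.0
[-21.4378  -6.792   33.6876  86.8407   3.8578  98.7145 105.9484] [-179.9274    0.0679 -176.7064]
[[-0.0569  0.9498  0.3075  0.3608]
 [ 0.9984  0.0547  0.0159 -0.1626]
 [-0.0017  0.3079 -0.9514  0.586 ]
 [ 0.      0.      0.      1.    ]] 337.8680314554509
```

```bash
python3 steer.py '0.0694 -0.0865 0.0 0 0.04;0.0694 -0.0865 0 0 0.04;0.0694 -0.0865 0 0 0.04;0.0694 -0.0865 0.15 0 0.04;0.0694 -0.0865 0.15 0 0.04;0.0694 -0.0865 0.15 0 0.04;0.0694 -0.0865 0.15 0 0.04;0.0694 -0.0865 0.15 0 0.04'
python3 - <<'E'
from h import *
c=optics.read_camera("wrist");cv2.imwrite("pics/w2.png",c["color"]);print(env.get_obs()["tool_pos"]);print(proj(c,np.array([.3826,-.248,.176])),proj(c,np.array([.387,-.313,.176])))
E
```

```text
time_s: 3.33
tool_pos: [0.3834, -0.2386, 0.2843]
tool_rot: [179.8, -0.5, -176.0]
force: [-0.6, 0.5, -0.9]
grip_width: 0.04
grasp_force: 0.0
[ 0.3849 -0.2395  0.2876]
[267.5881 212.8034] [185.4008 212.8336]
```

View pics/w2.png

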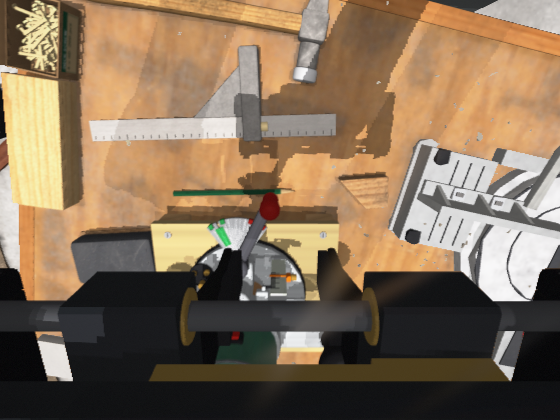

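The wrist view shows the red knob top at about (269,204), the pencil beneath it at (175–290,191), and the orange marker at (283,276) beyond the pointer. I'll refine with red centroids at rest.

```bash
python3 steer.py '-0.001 -0.0085 0 0 0.04;-0.001 -0.0085 0 0 0.04;-0.001 -0.0085 0 0 0.04'
python3 - <<'E'
from h import *
rs=[]
for n,p in [("wrist",(265,200)),("scene",(291,236)),("top",(292,237))]:
    c=optics.read_camera(n);im=c["color"].astype(int)
    m=((im[...,2]>90)&(im[...,1]<50)&(im[...,0]<50)).astype(np.uint8)
    k,l,st,ce=cv2.connectedComponentsWithStats(m)
    for i in range(1,k):
        if st[i,4]>4 and np.hypot(*(ce[i]-p))<50: print(n,st[i],ce[i],onz(c,*ce[i],.172))
    cv2.imwrite(f"pics/{n}3.png",c["color"])
E
```

```text
time_s: 3.63
tool_pos: [0.3889, -0.2504, 0.2918]
tool_rot: [-179.9, 0.2, -176.1]
force: [0.5, -0.1, -0.0]
grip_width: 0.0399
grasp_force: 0.0
wrist [277 190  19  19 273] [285.8425 199.0476] [ 0.3804 -0.2463  0.172 ]
wrist [263 210   5   4  16] [264.75   211.5625] [ 0.3924 -0.263   0.172 ]
scene [288 232   5   2   9] [290.2222 232.5556] [ 0.3861 -0.2417  0.172 ]
```

```bash
python3 steer.py '0.0065 0.0025 0 0 0.04;0.0065 0.0025 0.04 0 0.04;0.0065 0.0025 0.08 0 0.04;0.0065 0.0025 0.11 0 0.04;0.0065 0.0025 0.122 0 0.035;0.0065 0.0025 0.122 0 0.026;0.0065 0.0025 0.122 0 0.026;0.0065 0.0025 0.122 0 0.026' 20
```

```text
time_s: 4.45
tool_pos: [0.3818, -0.2476, 0.169]
tool_rot: [-180.0, 0.1, -176.1]
force: [-0.7, -0.2, 0.9]
grip_width: 0.0275
grasp_force: 0.0
```

```bash
python3 steer.py '0.004 -0.009 0 0 0.026;0.006 -0.018 0 0 0.026;0.0075 -0.027 0 0 0.026;0.0075 -0.036 0 0 0.026;0.0065 -0.045 0 0 0.026;0.005 -0.053 0 0 0.026;0.002 -0.061 0 0 0.026;0 -0.067 0 0 0.026'
python3 steer.py '0 0 0 0 0.026;0 0.0015 0 0 0.05;0 0.0015 0 0 0.05;0 0.0015 -0.03 0 0.05;0 0.0015 -0.07 0 0.05;0 0.0015 -0.11 0 0.05;0 0.0015 -0.12 0 0.05;0 0.0015 -0.12 0 0.05'
python3 - <<'E'
from h import *
c=optics.read_camera("wrist");cv2.imwrite("pics/w4.png",c["color"]);print(env.get_obs()["tool_pos"])
c=optics.read_camera("scene");cv2.imwrite("pics/s4.png",cv2.resize(c["color"][165:265,265:395],None,fx=6,fy=6,interpolation=2))
E
```

```text
time_s: 5.12
tool_pos: [0.3863, -0.3159, 0.169]
tool_rot: [-179.9, 0.1, -176.1]
force: [-1.3, 0.3, 0.8]
grip_width: 0.0259
grasp_force: 0.0
time_s: 5.78
tool_pos: [0.387, -0.3135, 0.2911]
tool_rot: [-179.9, 0.4, -176.0]
force: [0.3, -1.1, -0.1]
grip_width: 0.05
grasp_force: 0.0
[ 0.3861 -0.3127  0.2887]
```

View pics/w4.png

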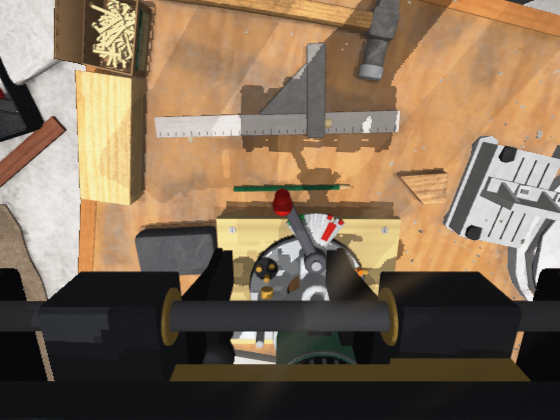

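Lever is in the green notch: knob at (282,203), red plate uncovered at (330,229), pencil unmoved. Next I'll move for a close look at the scale.

```bash
python3 steer.py '-0.01 0.0285 0 0 0.087;-0.02 0.057 0.01 0 0.087;-0.04 0.0855 0.04 0 0.087;-0.04 0.0855 0.04 0 0.087;-0.04 0.0855 0.04 0 0.087;-0.04 0.0855 0.04 0 0.087'
python3 - <<'E'
from h import *
import pickle
v={}
for n in("wrist","scene"):
    c=optics.read_camera(n);v[n]=c
    print(n,proj(c,np.array([.472,-.224,.116])),proj(c,np.array([.472,-.224,.136])))
pickle.dump(v,open("v5.pkl","wb"))
u=proj(v["wrist"],np.array([.472,-.224,.125])).astype(int);x0,y0=max(u[0]-60,0),max(u[1]-40,0)
W=cv2.resize(v["wrist"]["color"][y0:y0+80,x0:x0+120],None,fx=6,fy=6,interpolation=2)[:300+180]
S=cv2.resize(v["scene"]["color"][215:240,290:330],None,fx=18,fy=18,interpolation=0)
cv2.imwrite("pics/w5.png",W);cv2.imwrite("pics/s5.png",S);print(x0,y0)
E
```

```text
time_s: 6.38
tool_pos: [0.4184, -0.2246, 0.2461]
tool_rot: [180.0, -0.2, -176.1]
force: [-0.5, -0.7, 0.4]
grip_width: 0.0815
grasp_force: 0.0
wrist [276.4562 262.237 ] [276.2757 272.9755]
scene [302.8514 227.5125] [303.2231 221.196 ]
216 226
```

View pics/w5.png

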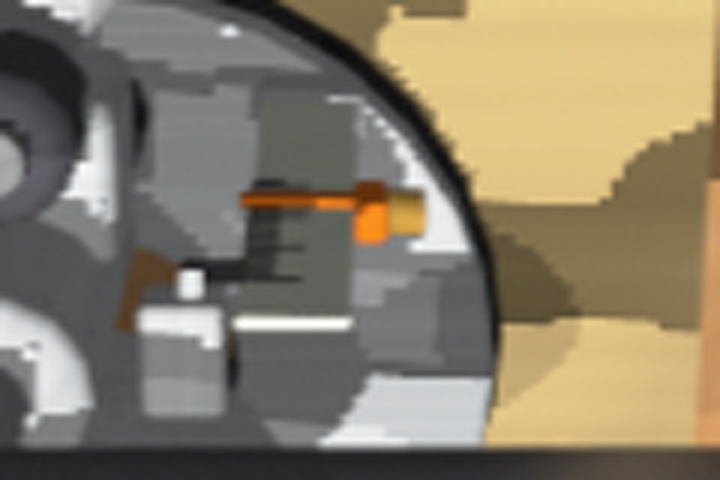

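View pics/s5.png

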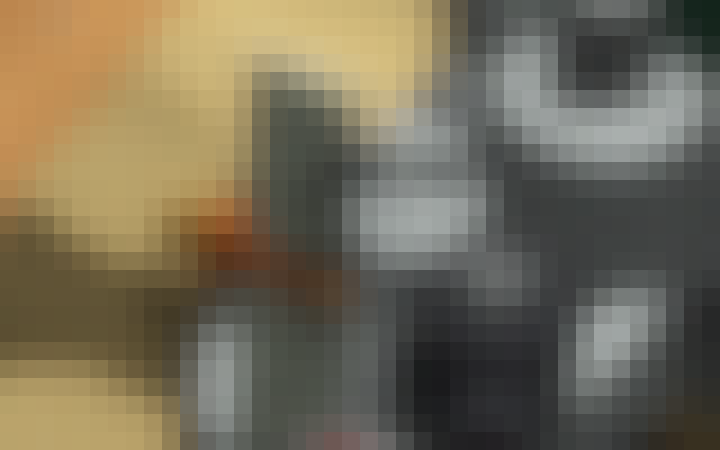

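The wrist crop shows the orange line at crop (240–355,200) and the black pointer at (180–250,270). In the scene crop the marker is only a few pixels. I'll gather more wrist views at different angles for parallax.

```bash
cat > shot.py <<'E'
import sys,pickle
from h import *
pickle.dump(optics.read_camera("wrist"),open(sys.argv[1],"wb"))
E
python3 steer.py '-0.003 0.04 -0.035 0 0.087;-0.006 0.08 -0.035 0 0.087;-0.009 0.13 -0.035 0 0.087;-0.009 0.13 -0.035 0 0.087;-0.009 0.13 -0.035 0 0.087;-0.009 0.13 -0.035 0 0.087;-0.009 0.13 -0.035 0 0.087;-0.009 0.13 -0.035 0 0.087' | sed -n 1,3p; python3 shot.py B.pkl
python3 steer.py '0.018 -0.26 0 0 0.087;0.018 -0.26 0 0 0.087;0.018 -0.26 0 0 0.087;0.018 -0.26 0 0 0.087;0.018 -0.26 0 0 0.087;0.018 -0.26 0 0 0.087;0.018 -0.26 0 0 0.087;0.018 -0.26 0 0 0.087' | sed -n 1,3p
python3 steer.py '0 0 0 0 0.087;0 0 0 0 0.087;0 0 0 0 0.087'| sed -n 1,3p; python3 shot.py D.pkl
python3 steer.py '0 0 -0.03 0 0.087;-0.1286 0.1216 -0.03 0 0.087;-0.1286 0.1216 -0.03 0 0.087;-0.1286 0.1216 -0.03 0 0.087;-0.1286 0.1216 -0.03 0 0.087;-0.1286 0.1216 -0.03 0 0.087;-0.1286 0.1216 -0.03 0 0.087;-0.1286 0.1216 -0.03 0 0.087'| sed -n 1,3p
python3 steer.py '0 0 0 0 0.087;0 0 0 0 0.087'| sed -n 1,3p; python3 shot.py C.pkl
python3 - <<'E'
from h import *
import pickle
P=[pickle.load(open("v5.pkl","rb"))["wrist"]]+[pickle.load(open(f"{k}.pkl","rb")) for k in "BDC"]
ps=[]
for c in P:
    u=proj(c,np.array([.472,-.224,.125]));x0,y0=int(u[0])-33,int(u[1])-25
    y0=min(max(y0,0),370);x0=min(max(x0,0),494)
    print(x0,y0,u); ps.append(cv2.resize(c["color"][y0:y0+50,x0:x0+66],(396,300),interpolation=2))
cv2.imwrite("pics/m6.png",np.vstack([np.hstack(ps[:2]),np.hstack(ps[2:])]))
E
```

```text
time_s: 7.15
tool_pos: [0.4195, -0.0964, 0.2827]
tool_rot: [-180.0, 0.0, -176.3]
time_s: 7.87
tool_pos: [0.4169, -0.3601, 0.2825]
tool_rot: [-179.8, -0.1, -176.6]
time_s: 8.12
tool_pos: [0.42, -0.3534, 0.2825]
tool_rot: [179.9, 0.0, -175.9]
time_s: 8.83
tool_pos: [0.5397, -0.2233, 0.3125]
tool_rot: [-180.0, -0.0, -175.9]
time_s: 9.0
tool_pos: [0.5383, -0.2263, 0.313]
tool_rot: [180.0, 0.0, -176.2]
243 241 [276.3778 266.8988]
112 215 [145.5017 240.1002]
373 230 [406.3888 255.6562]
253 96 [286.6513 121.3982]
```

View pics/m6.png

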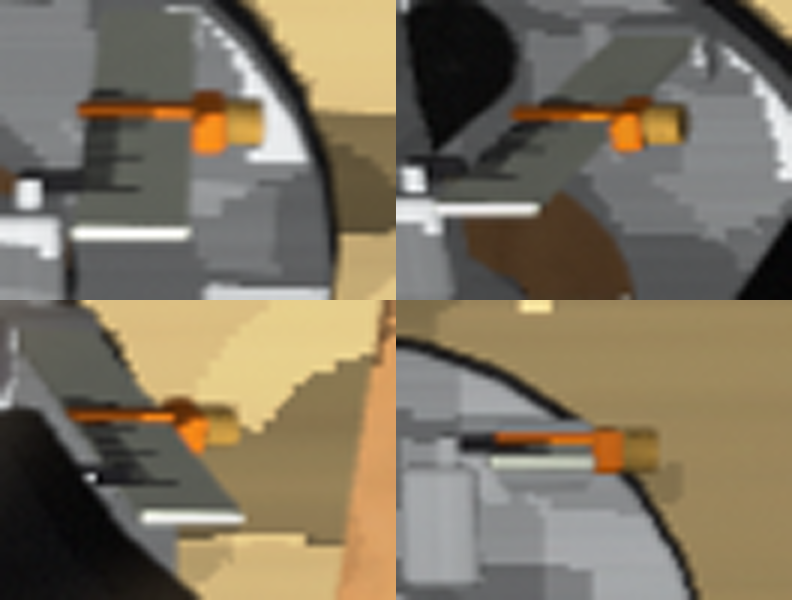

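All four views show the orange line, the pointer bar and the plate's white top edge clearly. Panel pixels for the left line end are A(78,109), B(119,113), D(70,112), C(99,138). The pointer bar rows are A 180, B 165, D 177, C 143.

Run:
```python
from h import *
import pickle
from scipy.optimize import least_squares
P=[pickle.load(open("v5.pkl","rb"))["wrist"]]+[pickle.load(open(f"{k}.pkl","rb")) for k in "BDC"]
O=np.array([(243,241),(112,215),(373,230),(253,96)])
px=lambda l:O+(np.array(l)+.5)/6-.5
F={"mL":[(78,109),(119,113),(70,112),(99,138)],"mR":[(193,112),(216,115),(178,115),(197,139)],
"tL":[(73,233),(41,209),(142,218),(94,163)],"tR":[(190,233),(144,210),(243,218),(197,163)]}
for n,l in F.items():
    q=px(l);r=least_squares(lambda p:np.ravel([proj(c,p)-u for c,u in zip(P,q)]),[.47,-.22,.12])
    print(n,r.x,r.fun.round(1)); F[n]=r.x
v=px([(0,180),(0,165),(0,177),(0,143)])[:,1]
r=least_squares(lambda p:np.ravel([proj(c,np.array([p[0],F["mL"][1]-.003,p[1]]))[1]-u for c,u in zip(P,v)]),[.47,.13])
print("ptr",r.x,r.fun.round(2),"gap",r.x[1]-F["mL"][2],r.x[1]-F["mR"][2])
# joint pose-bias-free estimate: marker and pointer share x offset? disparity slope
```

```text
mL [ 0.4711 -0.2424  0.1129] [ 0.8 -0.2  0.2  0.   0.2  0.3 -1.2 -0.1]
mR [ 0.4697 -0.2254  0.1149] [ 0.4  0.   0.2  0.1 -0.3  0.4 -0.2 -0.5]
tL [ 0.4733 -0.2411  0.1463] [ 0.5 -0.2 -0.4  0.1 -0.  -0.1 -0.1  0.3]
tR [ 0.4723 -0.2254  0.1462] [ 0.2 -0.2 -0.4 -0.1 -0.  -0.   0.2  0.3]
ptr [0.4709 0.1367] [ 0.05  0.5  -0.52 -0.05] gap 0.023833864185901957 0.02175772291472934
```

```bash
python3 steer.py '0.009 -0.044 0 0 0;0.009 -0.044 0 0 0;0.009 -0.044 0.02 0 0;0.009 -0.044 0.035 0 0;0.009 -0.044 0.035 0 0;0.009 -0.044 0.035 0 0;0.009 -0.044 0.035 0 0' 20
for i in 1 2; do :; done
python3 steer.py '0 0 0.004 0 0;0 0 0.008 0 0;0 0 0.012 0 0;0 0 0.0145 0 0;0 0 0.0145 0 0;0 0 0.0145 0 0'
```

```text
time_s: 9.63
tool_pos: [0.5334, -0.27, 0.2786]
tool_rot: [-180.0, 0.1, -176.1]
force: [-0.9, 0.2, 0.8]
grip_width: 0.0484
grasp_force: 0.0
time_s: 10.13
tool_pos: [0.5337, -0.2694, 0.2635]
tool_rot: [-180.0, 0.0, -176.1]
force: [-0.6, -0.1, 2.7]
grip_width: 0.0086
grasp_force: 1.4
```

```bash
python3 steer.py '0 0 0 0 0;0 0 0 0 0;0 0 0 0 0;0 0 0 0 0'
python3 steer.py '0 0 0.001 0 0;0 0 0.001 0 0;0 0 0.001 0 0'|sed -n '1,2p;4,5p'
python3 steer.py '0 0 0.001 0 0;0 0 0.001 0 0;0 0 0.001 0 0'|sed -n '1,2p;4,5p'
python3 steer.py '0 0 0.002 0 0;0 0 0.002 0 0;0 0 0.002 0 0'|sed -n '1,2p;4,5p'
```

```text
time_s: 10.47
tool_pos: [0.5337, -0.2695, 0.2635]
tool_rot: [-180.0, 0.1, -176.1]
force: [0.5, -0.4, 4.2]
grip_width: 0.0006
grasp_force: 2.4
time_s: 10.72
tool_pos: [0.5337, -0.2695, 0.2627]
force: [-0.4, -0.3, 4.6]
grip_width: 0.0001
time_s: 10.97
tool_pos: [0.5337, -0.2695, 0.2618]
force: [-0.9, 0.1, 7.3]
grip_width: 0.0004
time_s: 11.22
tool_pos: [0.5337, -0.2695, 0.2598]
force: [-0.1, 1.4, 7.1]
grip_width: 0.0004
```

```bash
python3 steer.py '0 0 0.004 0 0;0 0 0.007 0 0;0 0 0.010 0 0;0 0 0.013 0 0;0 0 0.015 0 0;0 0 0.016 0 0;0 0 0.016 0 0;0 0 0.016 0 0'
python3 - <<'E'
from h import *
import pickle
c=optics.read_camera("wrist");s=optics.read_camera("scene");pickle.dump((c,s),open("p.pkl","wb"))
pm=np.array([.471,-.235,.1142])
u=proj(c,pm);v=proj(s,pm);print(u,v)
a,b=int(u[0])-33,int(u[1])-25
A=cv2.resize(c["color"][b:b+50,a:a+66],(396,300),interpolation=2)
a2,b2=int(v[0])-16,int(v[1])-12;print(a,b,a2,b2)
B=cv2.resize(s["color"][b2:b2+25,a2:a2+33],(396,300),interpolation=2)
cv2.imwrite("pics/m7.png",np.hstack([A,B]))
E
```

```text
time_s: 11.88
tool_pos: [0.5337, -0.2694, 0.2445]
tool_rot: [180.0, 0.1, -176.1]
force: [-1.6, 2.4, 10.5]
grip_width: 0.0004
grasp_force: 5.0
[328.0839 133.1277] [306.4952 230.0421]
295 108 290 218
```

View pics/m7.png

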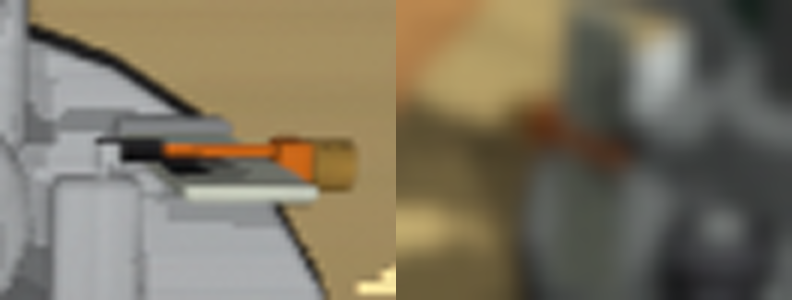

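Pointer bar and orange line nearly coincide in this near-vertical view (rows 150 and 149), so it says little about height. I'll refine the gap numerically from the earlier views, using row profiles.

Run:
```python
from h import *
import pickle
P=[pickle.load(open("v5.pkl","rb"))["wrist"]]+[pickle.load(open(f"{k}.pkl","rb")) for k in "BDC"]
O=[(243,241),(112,215),(373,230),(253,96)]
oc=[(15,29),(21,34),(13,26),(17,31)]; pc=[(8,13),(5,10),(15,18),(11,16)]
orow=[(12,25),(12,25),(12,25),(18,28)]; prow=[(26,35),(22,33),(25,35),(19,30)]
for n,c,o,a,p,r,q in zip("ABDC",P,O,oc,pc,orow,prow):
    im=c["color"].astype(int);R=im[o[1]:o[1]+50,o[0]:o[0]+66]
    w=np.clip(R[...,2]-R[...,0]-25,0,60).astype(float)[r[0]:r[1],a[0]:a[1]]
    yy=np.arange(*r); print(n,"orange rows",((w*yy[:,None]).sum(0)/w.sum(0)).round(2)+o[1])
    print(" gray rows",q,"cols",p);print(R.mean(2)[q[0]:q[1],p[0]:p[1]].astype(int).T)
    v0=[proj(c,np.array([.4711,-.238,z]))[1] for z in(.114,.136)];print(" pred",v0,proj(c,np.array([.4721,-.238,.136]))[1])
```

```text
A orange rows [258.96 258.96 258.98 258.95 258.95 258.94 258.93 258.93 258.95 258.99
 259.06 259.07 259.07 259.07]
 gray rows (26, 35) cols (8, 13)
[[127 128  67  39  39  39  67  82  85]
 [127 128  66  40  42  40  70  83  85]
 [127 128  66  39  41  39  78  99  92]
 [128 129  66  38  41  41  96 125 103]
 [123 122  61  39  41  40  94 116  98]]
 pred [np.float64(259.3935658587734), np.float64(271.0206845091306)] 272.07683283199066
B orange rows [233.4  233.4  233.43 233.46 233.42 233.41 233.4  233.42 233.43 233.44
 233.53 233.51 233.45]
 gray rows (22, 33) cols (5, 10)
[[33 56 57 58 29 28 24 32 61 73 74]
 [10 12 13 44 28 37 35 39 53 75 76]
 [11 13 40 70 33 38 35 32 59 75 76]
 [10 30 82 83 36 39 36 42 70 79 82]
 [31 71 98 85 36 40 37 41 72 85 82]]
 pred [np.float64(234.10645144218697), np.float64(242.97403392148414)] 243.94912954293278
D orange rows [248.73 248.86 248.83 248.74 248.72 248.68 248.67 248.67 248.68 246.79
 245.68 245.62 245.65]
 gray rows (25, 35) cols (15, 18)
[[104 119  73  45 192  84  54  20   8   9]
 [ 65  97  66  39  24  24 101  66  29  11]
 [ 39  52  52  37  33  34 119 112  72  36]]
 pred [np.float64(249.23087450337238), np.float64(258.9462468740414)] 259.89056116584806
C orange rows [118.5  118.5  118.5  118.5  118.5  118.5  118.5  118.5  118.5  118.5
 118.5  118.43 117.75 117.41]
 gray rows (19, 30) cols (11, 16)
[[130 126 126  71  36  30  89 159 135 140 159]
 [130 126 126  72  36  31  90 158 154 133 144]
 [129 126 126  72  35  30  90 159 167 141 129]
 [130 126 126  69  35  30  86 146 154 165 164]
 [130 126 126  62  33  30  68 140 140 159 164]]
 pred [np.float64(118.81789521692325), np.float64(120.12215206392067)] 121.23336479451234
```

```bash
python3 steer.py '0 0 0.0015 0 0;0 0 0.003 0 0;0 0 0.004 0 0;0 0 0.0045 0 0;0 0 0.0045 0 0;0 0 0.0045 0 0;0 0 0.0045 0 0'
```

```text
time_s: 12.57
tool_pos: [0.5337, -0.2695, 0.2404]
tool_rot: [180.0, 0.1, -176.1]
force: [-2.2, 1.5, 11.6]
grip_width: 0.0004
grasp_force: 5.8
```

```bash
python3 steer.py '0 0 0.0005 0 0;0 0 0.0005 0 0;0 0 0.0005 0 0;0 0 0.0005 0 0;0 0 0.0005 0 0;0 0 0.0005 0 0'; python3 -c "
from cell import env, optics, job
print(job.sign_off())"
```

```text
time_s: 13.07
tool_pos: [0.5337, -0.2695, 0.2399]
tool_rot: [180.0, 0.1, -176.1]
force: [-1.6, 1.2, 11.9]
grip_width: 0.0004
grasp_force: 6.0
the job is handed in; nothing more can be done
None
```

I swung the lever into the green notch and handed the job in at 13 s with the arm still pressing the router down at about 12 N, roughly 23 mm deep; that puts the pointer at my estimate of the orange marker (within about 1 mm), which I couldn't confirm by camera at the end.

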